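Clutch pack of the leather stitcher

TASK

Put the clutch pack of the leather stitcher back on its splined hub: first the brown fibre disc, its tab over the spline key nearest the brass pointer, then the bright separator plate, its tab over the key directly opposite. Rest each one lightly on the splines, turn it by feel until its teeth find the gaps, and slide it gently, without forcing, fully down so that the pack lies flat on the shoulder. Let go of everything and leave the mallet, the jar and the stamp block where they are.

Things in the scene. Friction and masses are not known exactly. Their poses are not given: they have to be found in the camera images.
- hub: Clutch hub fixed to the table. Origin: centre of its underside, z up, x towards the brass pointer on its rim. Green foot 116 mm across, 12 mm high; on it a dark shoulder column 40 mm across, top 45 mm above the table; on that a steel splined core. More than 35 N between the hub and a plate is forcing it. The hub's pose does not tell the angle of the core (see key_tops).
- shoulder (a point): On the hub's axis at the flat top of the shoulder, 45 mm above the table: the disc's underside must lie here, the separator's 6 mm higher, on the disc. A plate in the splines has 0.8 mm play at each key flank (about 3 degrees either way). The core sits on a stiff bearing, yielding at 0.15 N m, with stops at 0 and 32 degrees from the hub's x.
- key_tops (a point): On the hub's axis, level with the square tops of the core's six keys, 22 mm above the shoulder; axes as the hub's. Keys are 6 mm wide, reach 17 mm from the axis, 60 degrees apart. The key nearest the pointer stands 5 to 27 degrees anticlockwise (from above) of the hub's x, not measured: the disc's tab goes in line with this key, the separator's with the key opposite.
- pilot_top (a point): Top of the core, 36 mm above the shoulder, on the hub's axis. Above the key tops the core is a round pilot 24 mm across (1 mm clear of the plates' teeth all round) for 3 mm, then a cone narrowing to 16 mm at the top.
- stand_a: Fixed wooden stand under the disc: foot 60 mm across and 6 mm high, column 34 mm across to 30 mm above the table, stub 21 mm across and 4 mm high inside the plate's hole; fingers can reach below the plate. Origin: centre of its underside.
- stand_b: The same stand under the separator.
- disc: Brown fibre friction disc, 60 to 130 g: hexagonal ring 6 mm thick, 44 mm across flats, with one tab 14 mm wide reaching 46 mm from the centre. Origin: centre of its underside; x along the tab, z up; two flats face +y and -y (grip there). Six inward teeth 6.2 mm wide, tips 13 mm from the centre, at the middles of the flats; six gaps between, one in line with the tab. Starts level on a stand, underside 30 mm above the table.
- separator: Bright metal separator plate, 90 to 180 g: hexagonal ring 6 mm thick, 54 mm across flats, with one tab 14 mm wide reaching 46 mm from the centre. Origin: centre of its underside; x along the tab, z up; two flats face +y and -y (grip there). Six inward teeth 6.2 mm wide, tips 13 mm from the centre, at the middles of the flats; six gaps between, one in line with the tab. Starts level on a stand, underside 30 mm above the table.
- disc_tab (a point): Point on the disc's tab, 38 mm from the disc's centre, half-way up its thickness.
- separator_tab (a point): Point on the separator's tab, 38 mm from its centre, half-way up its thickness.
- mallet: Bystander: wooden mallet lying on the table, head 64 mm across and 85 mm long, handle 140 mm long along its x. Origin: under it on the table, near the head. Do not disturb.
- jar: Bystander: closed jar, 60 mm across, 70 mm high, origin at the centre of its underside. Do not disturb.
- stamps: Bystander: wooden block 90 x 50 x 35 mm with four metal leather stamps standing in it, 88 mm high in all, origin at the centre of its underside. Do not disturb.
Things that resemble listed ones, but are neither listed nor needed, are in the scene too. Several things have the shape of the separator; the one meant has the colours described above.

How it is judged:
On the way, in this order (a step that is already met when the one before it is completed fails the run):
1. the fibre disc lies flat on the hub's shoulder, in the splines, its tab over the key nearest the pointer (horizontal distance between disc and shoulder below 0.003 m and z of disc in the frame of shoulder between -0.002 and 0.002 m and angle between disc's own z axis and vertical below 0.06 rad and x of disc_tab in the frame of hub above 0.03 m and y of disc_tab in the frame of hub above -0.005 m), for 0.2 s.
2. the separator lies flat on the disc, in the splines, its tab over the opposite key (all of step 1 and horizontal distance between separator and shoulder below 0.003 m and z of separator in the frame of shoulder between 0.004 and 0.008 m and angle between separator's own z axis and vertical below 0.06 rad and x of separator_tab in the frame of hub below -0.03 m and y of separator_tab in the frame of hub below 0.005 m), for 0.2 s.
At the end, for the whole second after the job is handed in: Both level, centred within 3 mm; undersides within 2 mm of the shoulder (disc) and of 6 mm above it (separator); tab point of the disc at x over 30, y over -5 mm in the hub frame (key nearest the pointer), of the separator at x under -30, y under 5 mm; both released and at rest (all of step 2 and linear speed of each of disc, separator below 0.01 m/s and contact force between the fingers and disc below 0.1 N and contact force between the fingers and separator below 0.1 N); the robot touches nothing.
It fails at once if disc pressed on the hub with more than 35 N (contact force between disc and hub above 35 N).
It fails at once if separator pressed on the hub with more than 35 N (contact force between separator and hub above 35 N).
It fails at once if the mallet moved by more than 20 mm (distance of mallet from where it was at the start of the episode above 0.02 m).
It fails at once if the jar moved by more than 20 mm (distance of jar from where it was at the start of the episode above 0.02 m).
It fails at once if the stamps moved by more than 20 mm (distance of stamps from where it was at the start of the episode above 0.02 m).
It also fails if it takes over 72 s, if anything falls off the work surface, if the arm or the gripper's body presses on something with over 40 N, if the wrist force passes 120 N, or if a joint passes its speed limit or range.

ROBOT

A 7-joint arm with a two-finger parallel gripper is mounted at the origin on the work surface. World frame = base frame: x ahead of the robot, y to its left, z up, the work surface at z = 0. Lengths are in m, angles in rad, forces in N, time in s.
With the tool pointing down it reaches from about 0.4 to 0.875 m from the base axis. Payload 19.3 kg.
Tool frame: the origin (TCP) lies on the centre line of the jaws, within the pads' length; the fingertips stand 14 mm ahead of it and the grasp point (between the pads) lies 5 mm behind it; y points along the fingers, x is the direction in which the jaws open and shut, and the axes are right-handed (so a half turn about y gives the same grasp; the last joint's range is limited). The gripper opens to 85 mm and grips with 20 to 120 N. Pads are 22 mm wide; open, the fingers measure 114 mm over their backs; the gripper's body (76 mm by 85 mm) begins 54 mm behind the grasp point. The pads swing forward as they close: fully open they stand 13 mm farther back than shut.
Start: joints at [-1.331, 0.521, -0.036, 1.599, 0.021, 1.021, -0.113], TCP at [0.191, 0.595, 0.245] pointing down, gripper open.
Joint ranges: [-2.91, 2.91], [-0.3, 2.13], [-1.5, 1.42], [0.17, 2.43], [-1.26, 4.41], [0.16, 1.93], [-2.52, 2.52]. Speed limits (rad/s): [1.89, 1.89, 2.39, 2.39, 3.01, 3.01, 3.01].

INTERFACE

Orientations are given as [roll, pitch, yaw] about the fixed x, y, z axes, in that order (R = Rz(yaw) Ry(pitch) Rx(roll)).
In Python, from workcell import monitor, grab_frame, workorder gives the robot as it stands.
- The arm moves only by the tool drive_tool, never from a script. Its argument "steps" is one flat list of numbers, 5 for each row, row after row: the finger opening in mm, from 0 to 85.4, then the shift along the world's x, y, z in mm, then the turn about the world's z in degrees. In form: [fingers, tx, ty, tz, twist, fingers, tx, ty, tz, twist, ...]. A call has exactly 5 rows; each row shifts and turns the commanded pose from where the row before left it; what a row does not reach is not made up. A row lasts 1/12 s, in which the tool goes at most 41.7 mm and 7.16 degrees, less where a joint would pass 70% of its speed; a pose out of reach is approached as far as the arm can. A call is refused whole if a number of a shift passes 41.7 or a number of a turn 7.16, either way. A call with a gripper value outside its range is refused whole. The fingers move at their own pace and stop on an object; "grip_force" is the grip in N (left out, the last holds). Time passes only in rows, so rows that do not move let the fingers close, or fill a call up. It gives the time, the measured TCP pose, the force and the opening at its end, in the units of the state.
- monitor.observe(): the state, without advancing time (a new reading comes with each control period).
- grab_frame(name): name is "side" or "top" or "wrist"; returns a dict with "frame" (480x640x3 uint8, red, green, blue), "vertical_fov" (degrees; the focal length in pixels is half the picture's height over the tangent of half this angle, whatever the lens; pixels are square), "cx", "cy" (the principal point, pixels), "k1" (the pictures are not rectified: a ray, as slopes to the right and down, at radius r is drawn at 1 + k1 r^2 times it, then the intrinsics apply), "xyz" and "orientation" of the camera in the world. Camera axes: x right, y down, z forward; pixel columns grow to the right and rows downward; lengths in m; the calibration is good to about 2 mm. A picture is of the moment at which its call begins. There is no depth.
- workorder.job_done(): hands the job in, once; it reports no verdict.
The state is a dict: "clock": time; "qpos": joint angles; "qd": joint speeds; "joint_efforts": joint torques, N m; "position": TCP position; "tool_rot": TCP orientation; "force": force on the tool from outside, world axes, zero at the start; "moment": the same for the moment, N m; "grip_width": finger opening in m.
Only numpy, scipy, OpenCV 4.12 (cv2) and the standard library are available. Lean on these libraries where they do the work, as an engineer would, in place of code of your own. Each camera call takes 0.05 s, during which the arm holds its last target. There are 200 camera calls.

## Working session

There is one attempt and no reset: what is moved stays moved. The work goes in short steps, Python scripts to look and compute and a tool call to move; the robot and the scene stay as the last step left them, time stands still between calls to the robot, and variables do not carry over. Pictures are saved under pics/ and viewed, about 8 in all and at most 12, crops included, and the job is handed in when it is done.

Besides the shell and the picture viewer there is one more tool, called after ">>>" as name(argument=value, ...) on one line, values as JSON. drive_tool: Moves the arm, as the interface text tells. Its arguments: {"type":"object","properties":{"steps":{"type":"array"},"grip_force":{"type":"number"}},"required":["steps"]}

```bash
mkdir -p pics; cat > h.py <<'E'
import numpy as np, cv2
from scipy.spatial.transform import Rotation as R
from workcell import monitor, grab_frame, workorder
import pickle
def snap(n,f):
    d=grab_frame(n); pickle.dump(d,open(f'pics/{f}.pkl','wb')); cv2.imwrite(f'pics/{f}.png',d['frame'][:,:,::-1]); return d
def load(f): return pickle.load(open(f'pics/{f}.pkl','rb'))
def par(d):
    h=d['frame'].shape[0]; f=h/2/np.tan(np.radians(d['vertical_fov'])/2)
    o=np.array(d['orientation']); Rm=o if o.shape==(3,3) else R.from_euler('xyz',o).as_matrix() if o.size==3 else R.from_quat(o).as_matrix()
    return f,Rm,np.array(d['xyz'])
def pt(d,u,v,z):
    f,Rm,c=par(d); xd=np.array([(u-d['cx'])/f,(v-d['cy'])/f]); rd=np.hypot(*xd); r=rd
    for _ in range(30): r=rd/(1+d['k1']*r*r)
    s=xd*(r/rd if rd>0 else 1); w=Rm@np.array([s[0],s[1],1]); return c+w*(z-c[2])/w[2]
def proj(d,P):
    f,Rm,c=par(d); p=Rm.T@(np.array(P)-c); s=p[:2]/p[2]; s=s*(1+d['k1']*(s@s)); return s*f+[d['cx'],d['cy']]
E
python3 - <<'E'
from h import *
for n in('top','side'):
    d=snap(n,n+'0'); print(n,{k:v for k,v in d.items() if k!='frame'})
print(monitor.observe())
E
```

```text
top {'vertical_fov': 46.6339376630073, 'cx': 320.72111564071196, 'cy': 227.99183433211368, 'k1': -0.025278395062052633, 'xyz': array([0.46359592, 0.00196286, 0.98193817]), 'orientation': array([-3.00150136,  0.02208296, -1.55754458])}
side {'vertical_fov': 46.95930014819572, 'cx': 322.7501391127125, 'cy': 242.91181516807563, 'k1': -0.16936004967938573, 'xyz': array([0.41562331, 0.76701057, 0.85902503]), 'orientation': array([-2.35216617, -0.01181751, -2.90815142])}
{'clock': 0.1, 'qpos': array([-1.33119376,  0.52194862, -0.0363232 ,  1.59993366,  0.02124718,
        1.02109931, -0.1128008 ]), 'qd': array([ 1.38668008e-03, -1.54046042e-03,  1.84966808e-03, -1.75479613e-03,
       -8.82982671e-04, -4.69496471e-04,  7.77411701e-05]), 'joint_efforts': array([ 3.91850786e-03, -9.28479338e+01,  1.98406197e+00, -3.70536911e+01,
        1.81179465e-02,  5.22175280e-03, -2.84884112e-05]), 'position': array([0.19050421, 0.59496637, 0.24479316]), 'tool_rot': array([-1.57090816e+00,  9.96878595e-04,  1.26100262e+00]), 'force': array([-0.27119149,  0.34957434,  0.20376256]), 'moment': array([ 0.00624488,  0.01359856, -0.00256177]), 'grip_width': 0.08559267070696656}
```

View pics/top0.png

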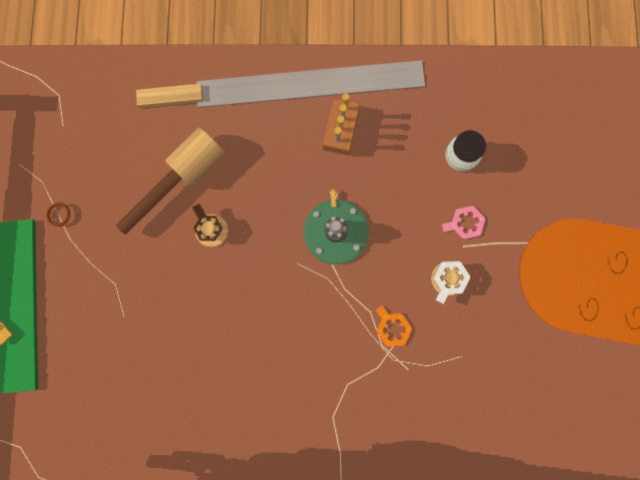

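View pics/side0.png

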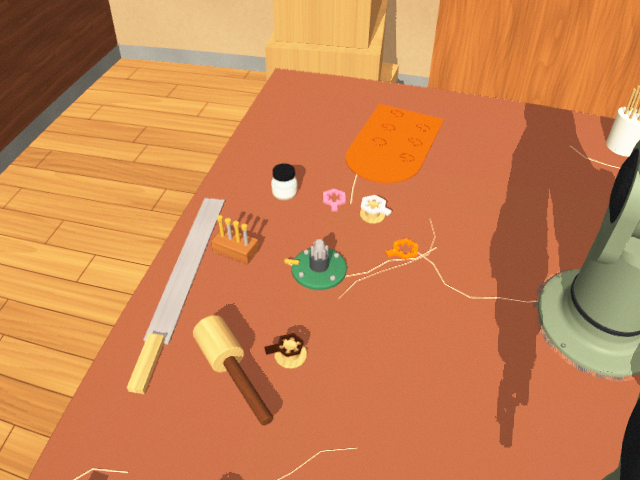

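```bash
python3 - <<'E'
from h import *
d=load('top0');im=d['frame'][:,:,::-1]
out=[]
for u,v in((209,225),(337,225),(452,280)):
    c=im[v-45:v+45,u-33:u+33]; out.append(cv2.resize(c,None,fx=4,fy=4,interpolation=cv2.INTER_CUBIC))
o=np.hstack(out);print(o.shape);cv2.imwrite('pics/c0.png',o)
for n,u,v,z in(('disc',209,228,.036),('dtab',197,208,.033),('hub',336,231,.012),('pilot',336,229,.081),('pointer',333,195,.012),('sep',452,278,.036),('stab',441,297,.033),('jar',468,146,.07),('stamp',341,125,.035),('orange',395,330,.006)):
    print(n,pt(d,u,v,z).round(4))
print(R.from_euler('xyz',monitor.observe()['tool_rot']).as_matrix().round(3))
E
```

```text
(360, 792, 3)
disc [0.5948 0.2174 0.036 ]
dtab [0.6301 0.2406 0.033 ]
hub [ 0.595  -0.0017  0.012 ]
pilot [ 0.589  -0.0014  0.081 ]
pointer [0.6594 0.0042 0.012 ]
sep [ 0.5137 -0.1982  0.036 ]
stab [ 0.4817 -0.1798  0.033 ]
jar [ 0.7338 -0.2223  0.07  ]
stamp [ 0.7807 -0.0087  0.035 ]
orange [ 0.4248 -0.105   0.006 ]
[[ 0.305 -0.    -0.952]
 [ 0.952 -0.001  0.305]
 [-0.001 -1.    -0.   ]]
```

View pics/c0.png

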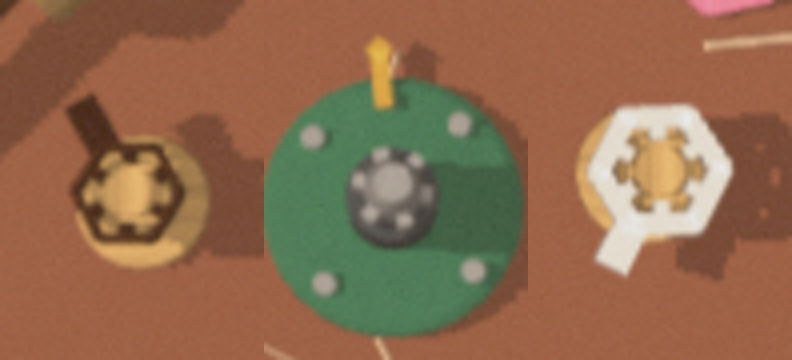

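>>> drive_tool(steps=[85,27,-25,-3,3.2,85,27,-25,-3,3.2,85,27,-25,-3,3.2,85,27,-25,-3,3.2,85,27,-25,-3,3.2], grip_force=25)

```text
clock: 0.52
position: [0.3265, 0.4687, 0.23]
tool_rot: [-1.571, 0.0, 1.543]
force: [2.1, 0.8, 0.3]
grip_width: 0.0851
```

>>> drive_tool(steps=[85,27,-25,-3,3.2,85,27,-25,-3,3.2,85,27,-25,-3,3.2,85,27,-25,-3,3.2,85,27,-25,-3,3.2])

```text
clock: 0.93
position: [0.4615, 0.3437, 0.215]
tool_rot: [-1.57, 0.0, 1.822]
force: [0.4, 0.2, 0.3]
grip_width: 0.0847
```

>>> drive_tool(steps=[85,27,-25,-3,3.2,85,27,-25,-3,3.2,85,27,-25,-3,3.2,85,27,-25,-3,3.2,85,27,-25,-3,3.2])

```text
clock: 1.35
position: [0.5966, 0.2186, 0.1999]
tool_rot: [-1.57, -0.0, 2.101]
force: [0.5, 1.0, 0.3]
grip_width: 0.0853
```

```bash
python3 - <<'E'
from h import *
d=snap('wrist','w1'); print({k:v for k,v in d.items() if k!='frame'})
o=monitor.observe();print(o['clock'],o['position'],o['qpos'],R.from_euler('xyz',o['tool_rot']).as_matrix()[:,0])
for P in((.595,.2174,.036),(.595,-.0015,.067)): print(proj(d,P))
E
```

```text
{'vertical_fov': 62.279025022568575, 'cx': 321.650199905294, 'cy': 244.27635469712908, 'k1': -0.05484637902464619, 'xyz': array([0.53813959, 0.18317949, 0.32795969]), 'orientation': array([ 2.87219351e+00, -1.26747112e-04,  2.10050336e+00])}
1.4 [0.60141894 0.21147876 0.19909277] [-0.3372621   0.59195673 -0.14463783  1.60446094  0.10386037  0.95308739
  1.58130772] [-0.50414983  0.86360666 -0.00405868]
[322.66384107 226.02945493]
[24.20082925 67.04072971]
```

View pics/w1.png

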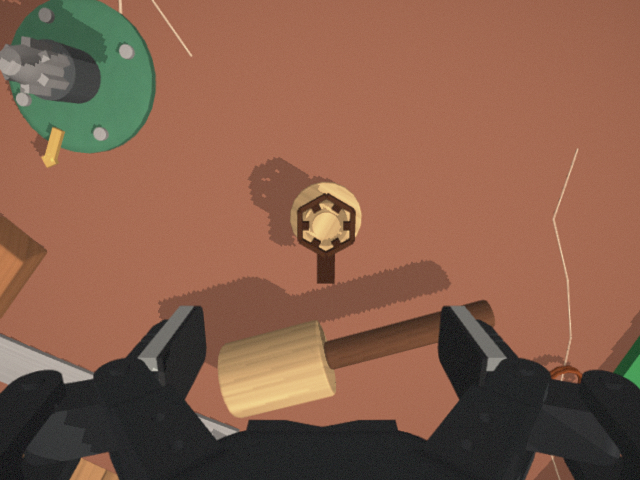

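```bash
python3 - <<'E'
from h import *
d=load('w1')
c=pt(d,326.5,224.5,.036);t=pt(d,326,281,.036);print(c,t,np.linalg.norm(t-c),np.degrees(np.arctan2(*(t-c)[1::-1])))
c=load('top0');a=pt(c,207.8,228.3,.036);b=pt(c,196.5,206.2,.036);print(a,b,np.linalg.norm(b-a),np.degrees(np.arctan2(*(b-a)[1::-1])))
o=monitor.observe();print(o['clock'],o['position'],o['tool_rot'])
E
```

```text
[0.59252489 0.21929392 0.036     ] [0.63170341 0.24195218 0.036     ] 0.04525873540405906 30.042249449937042
[0.59421858 0.21950023 0.036     ] [0.63275719 0.24088444 0.036     ] 0.04407390131221407 29.024905283587575
1.4 [0.60141894 0.21147876 0.19909277] [-1.57000053  0.00405869  2.09919839]
```

>>> drive_tool(steps=[85,-2,-0.6,-30,0,85,0,0,-34,0,85,0,0,-34,0,85,0,0,-34,0,85,0,0,-20,0])

```text
clock: 1.82
position: [0.5919, 0.219, 0.0446]
tool_rot: [-1.567, -0.0, 2.099]
force: [-0.2, -0.1, 0.1]
grip_width: 0.0851
```

>>> drive_tool(steps=[85,0,0,-10,0,85,0,0,-8,0,60,0,0,0,0,40,0,0,0,0,30,0,0,0,0])

```text
clock: 2.23
position: [0.5943, 0.2199, 0.0317]
tool_rot: [-1.573, 0.0, 2.099]
force: [-0.2, 0.6, 0.1]
grip_width: 0.0509
```

>>> drive_tool(steps=[30,0,0,0,0,30,0,0,0,0,30,0,0,0,0,30,0,0,0,0,30,0,0,0,0])

```text
clock: 2.65
position: [0.5943, 0.2199, 0.0317]
tool_rot: [-1.573, 0.0, 2.099]
force: [-1.1, -0.2, 8.5]
grip_width: 0.0433
```

```bash
python3 - <<'E'
from h import *
d=snap('wrist','w2')
o=monitor.observe();print(o)
E
```

```text
{'clock': 2.7, 'qpos': array([-0.36648815,  0.80876326, -0.12303271,  1.70033013,  0.14953448,
        0.63950014,  1.52675237]), 'qd': array([-0.00108013, -0.00063571,  0.00135103, -0.00182306, -0.00048127,
       -0.00136952,  0.00066839]), 'joint_efforts': array([ 9.21345921e-02, -1.02221861e+02,  3.54846278e-01, -2.46014553e+01,
        1.21392952e-01, -3.23718349e-01,  3.84323043e-02]), 'position': array([0.59434555, 0.21993842, 0.03177527]), 'tool_rot': array([-1.57292645e+00,  2.90912238e-04,  2.09851869e+00]), 'force': array([-1.41217845,  0.14230888,  7.63006658]), 'moment': array([-0.01395865,  0.20310602, -0.04945429]), 'grip_width': 0.04324764350131467}
```

View pics/w2.png

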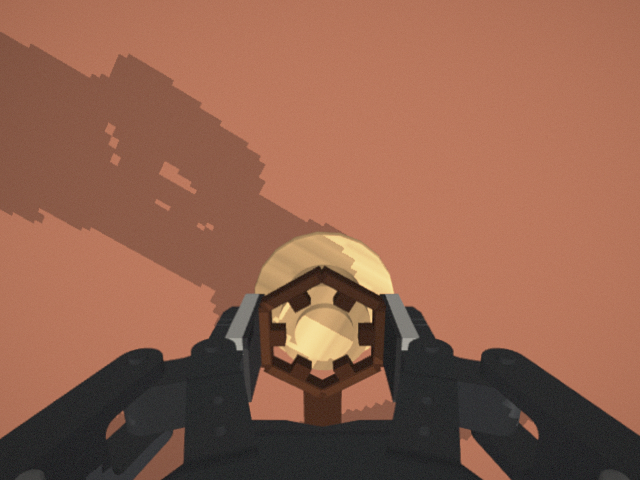

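>>> drive_tool(steps=[30,0,0,10,0,30,0,0,30,0,30,0,0,40,0,30,0,-10,40,0,30,0,-20,40,0])

```text
clock: 3.12
position: [0.5931, 0.1929, 0.1909]
tool_rot: [-1.573, -0.001, 2.102]
force: [0.2, 0.7, -0.6]
grip_width: 0.0436
```

>>> drive_tool(steps=[30,12,-35,10,0,30,12,-35,0,0,30,12,-35,0,0,30,12,-30,0,0,30,12,-25,0,0])

```text
clock: 3.53
position: [0.654, 0.0279, 0.1992]
tool_rot: [-1.572, 0.001, 2.097]
force: [-0.1, 0.1, -0.7]
grip_width: 0.0432
```

>>> drive_tool(steps=[30,0,0,0,0,30,0,0,0,0,30,0,0,0,0,30,0,0,0,0,30,0,0,0,0])

```text
clock: 3.95
position: [0.6533, 0.0322, 0.198]
tool_rot: [-1.571, -0.0, 2.1]
force: [-0.2, 0.9, -0.9]
grip_width: 0.0431
```

```bash
python3 - <<'E'
from h import *
d=snap('wrist','w3')
o=monitor.observe();print(o['clock'],o['position'],o['tool_rot'],o['force'],o['grip_width'],d['xyz'],d['orientation'])
u,v=proj(d,(.595,-.0015,.05)).astype(int);print(u,v)
x0=max(0,min(u-110,420));y0=max(0,min(v-100,280))
print(x0,y0)
c=cv2.resize(d['frame'][y0:y0+200,x0:x0+220,::-1],None,fx=3,fy=3,interpolation=cv2.INTER_CUBIC)
cv2.imwrite('pics/w3c.png',c)
E
```

```text
4.0 [0.65336564 0.03206795 0.19788248] [-1.57106930e+00 -9.62219301e-05  2.10015007e+00] [ 0.09933662  0.08042006 -0.74848402] 0.04320277908651486 [ 0.59476557 -0.00322037  0.32597654] [ 2.87133321e+00 -2.33497110e-04  2.09939023e+00]
323 136
213 36
```

View pics/w3c.png

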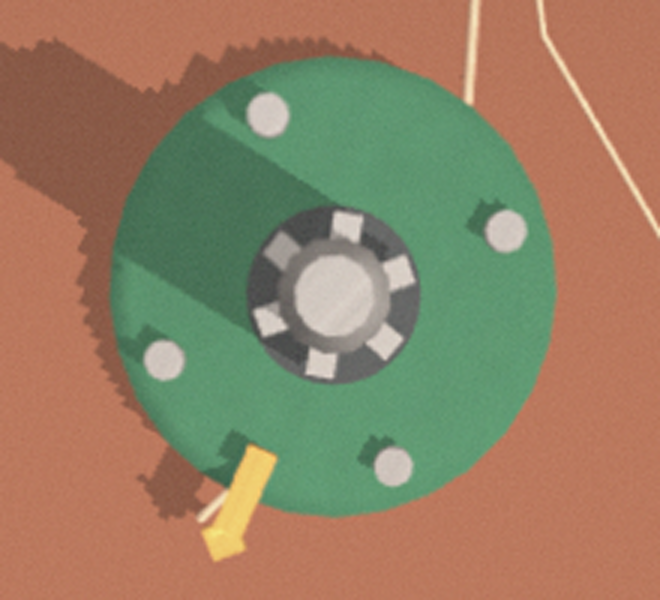

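```bash
python3 - <<'E'
from h import *
d=load('w3')
q=lambda u,v,z:pt(d,213+(u+.5)/3-.5,36+(v+.5)/3-.5,z)
f=q(333,286,.012);s=q(333.5,295,.045);p=q(335,296,.081)
print('foot',f,'sh',s,'pilot',p)
K=np.array([q(u,v,.067) for u,v in((348,225),(398,271),(385,341),(321,363),(270,321),(282,249))]);m=K.mean(0);print('keys',m)
for k in K-m: print(np.linalg.norm(k),np.degrees(np.arctan2(k[1],k[0])))
a,b=q(263,450,.012),q(222,548,.012); print('pointer',a,b,[np.degrees(np.arctan2(*(x-f)[1::-1])) for x in(a,b)],np.degrees(np.arctan2(*(b-a)[1::-1])))
w=load('w2'); 
# disc at grasp, in TCP
c=pt(w,322,331,.036);t=pt(w,322,390,.036)
o=np.array([.59434,.21994]);print(c,c[:2]-o, np.degrees(np.arctan2(*(t-c)[1::-1])))
for n in('w3',):
  g=load(n)
  for P in((.65337,.03207,.203),): print(proj(g,P))
cv2.imwrite('pics/w3d.png',d['frame'][260:480,180:460,::-1])
E
```

```text
foot [ 0.59158722 -0.00320924  0.012     ] sh [ 0.59358204 -0.00210565  0.045     ] pilot [ 0.59374991 -0.00189319  0.081     ]
keys [ 0.59369613 -0.00206038  0.067     ]
0.014500710780314568 -161.19671714631664
0.014287102347611222 140.68933143915572
0.014332215541632259 79.39734470229166
0.014245707922154113 19.16267639814628
0.014496245700530258 -38.51287282614772
0.014361968181051716 -100.65407709951768
pointer [0.63688609 0.0019871  0.012     ] [0.6653218  0.00541364 0.012     ] [np.float64(6.5439299575084595), np.float64(6.67015487018727)] 6.871099876127544
[0.5920998  0.21757986 0.036     ] [-0.0022402  -0.00236014] 30.202359065065586
[324.22599574 340.0645428 ]
```

View pics/w3d.png

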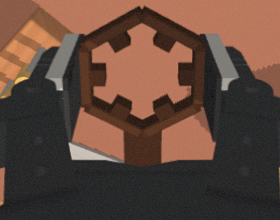

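```bash
python3 - <<'E'
from h import *
for n,o,top,bot,l,r in(('w3',(.65337,.03207,.19788),(321,267),(323,391),(263,330),(381,330)),('w2',(.59434,.21994,.03178),(322,267),(322,393),(260,333),(384,333))):
    d=load(n);z=o[2]+.0042
    a,b,c,e=[pt(d,*q,z) for q in(top,bot,l,r)]
    print(n,np.linalg.norm(a-b),np.linalg.norm(c-e),((a+b)/2-o)*1e3,((c+e)/2-o)*1e3,np.degrees(np.arctan2(*(b-a)[1::-1])),np.degrees(np.arctan2(*(c-e)[1::-1])))
E
```

```text
w3 0.04761041847181771 0.040783272301277575 [-1.79835113 -1.92006787  4.2       ] [-2.49337674 -2.34506307  4.2       ] 31.13425683521259 -59.72217029679609
w2 0.04845875619080791 0.04292574767360419 [-1.44685642 -1.89815165  4.2       ] [-1.52677883 -1.94524628  4.2       ] 30.201986857587578 -59.807174579926794
```

>>> drive_tool(steps=[30,-20,-11,0,-3.5,30,-20,-11,0,-3.5,30,-18,-10.5,-20,-3.4,30,0,0,-30,0,30,0,0,-30,0])

```text
clock: 4.42
position: [0.5954, -0.0017, 0.1179]
tool_rot: [-1.573, 0.001, 1.917]
force: [1.2, 0.0, -1.6]
grip_width: 0.0431
```

>>> drive_tool(steps=[30,0,0,-15,0,30,0,0,-8,0,30,0,0,0,0,30,0,0,0,0,30,0,0,0,0])

```text
clock: 4.83
position: [0.5963, -0.0013, 0.0958]
tool_rot: [-1.572, 0.0, 1.917]
force: [0.3, 0.2, -1.0]
grip_width: 0.0429
```

```bash
python3 - <<'E'
from h import *
d=snap('wrist','w4')
o=monitor.observe();print(o['clock'],o['position'],o['tool_rot'],o['force'],o['moment'],o['grip_width'])
print(proj(d,(.5936,-.002,.081)),proj(d,(.5936,-.002,.067)))
c=cv2.resize(d['frame'][250:410,220:420,::-1],None,fx=4,fy=4,interpolation=cv2.INTER_CUBIC)[:600]
cv2.imwrite('pics/w4c.png',c)
E
```

```text
4.8833 [ 0.59627796 -0.00136554  0.09586317] [-1.57258275e+00  5.69417851e-04  1.91734091e+00] [-0.34466862  0.42351242 -1.04768471] [0.08129033 0.01111164 0.03308691] 0.043135603165251765
[325.3276712  308.11287857] [325.05719247 294.19938101]
```

View pics/w4c.png

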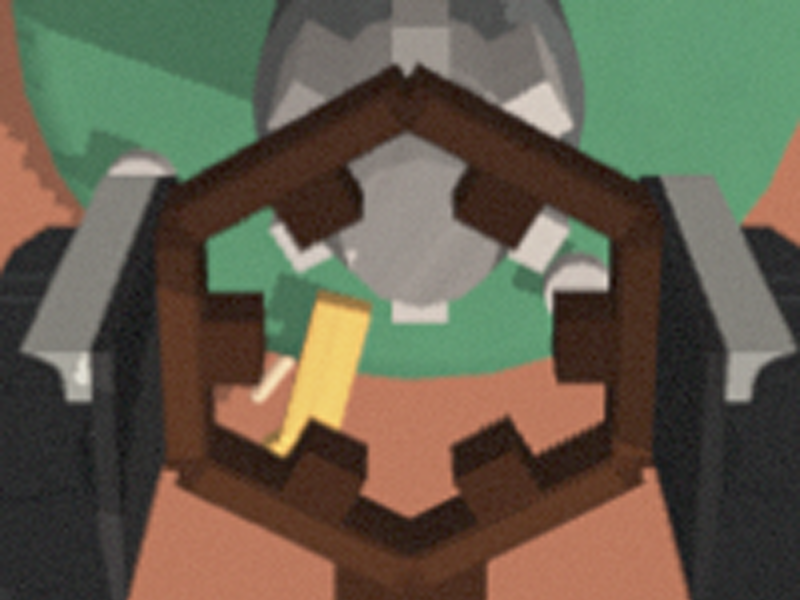

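>>> drive_tool(steps=[30,-1.1,0.9,-4,0,30,0,0,-5,0,30,0,0,-4,0,30,0,0,0,0,30,0,0,0,0])

```text
clock: 5.3
position: [0.5943, -0.0007, 0.0812]
tool_rot: [-1.57, -0.0, 1.917]
force: [0.3, 0.5, -0.8]
grip_width: 0.0434
```

>>> drive_tool(steps=[30,0,0,-2,0,30,0,0,-2,0,30,0,0,-2,0,30,0,0,-2,0,30,0,0,0,0])

```text
clock: 5.72
position: [0.5943, -0.0006, 0.0731]
tool_rot: [-1.57, -0.0, 1.917]
force: [0.7, -0.3, -2.2]
grip_width: 0.0432
```

>>> drive_tool(steps=[30,0.5,0,-1,0,30,0,0,-1,0,30,0,0,-1,0,30,0,0,0,0,30,0,0,0,0])

```text
clock: 6.13
position: [0.5948, -0.0006, 0.0704]
tool_rot: [-1.57, -0.0, 1.917]
force: [-1.1, 0.4, -0.9]
grip_width: 0.0435
```

>>> drive_tool(steps=[30,0,0,-0.7,0,30,0,0,-0.7,0,30,0,0,-0.7,0,30,0,0,0,0,30,0,0,0,0])

```text
clock: 6.55
position: [0.5948, -0.0007, 0.0683]
tool_rot: [-1.57, -0.0, 1.917]
force: [-4.0, -0.8, -1.8]
grip_width: 0.0434
```

>>> drive_tool(steps=[30,-0.5,-0.1,0,0,30,0,0,-0.7,0,30,0,0,-0.7,0,30,0,0,-0.7,0,30,0,0,0,0])

```text
clock: 6.97
position: [0.5945, -0.0007, 0.0662]
tool_rot: [-1.571, 0.0, 1.917]
force: [-1.5, 0.6, -1.1]
grip_width: 0.0431
```

>>> drive_tool(steps=[30,0,0,-0.7,0,30,0,0,-0.7,0,30,0,0,-0.7,0,30,0,0,0,0,30,0,0,0,0])

```text
clock: 7.38
position: [0.5945, -0.0007, 0.0642]
tool_rot: [-1.571, 0.0, 1.917]
force: [-0.4, -0.5, -1.0]
grip_width: 0.0435
```

>>> drive_tool(steps=[30,0,0,-1.5,0,30,0,0,-1.5,0,30,0,0,-1.5,0,30,0,0,-1.5,0,30,0,0,0,0])

```text
clock: 7.8
position: [0.5944, -0.0007, 0.0579]
tool_rot: [-1.571, -0.0, 1.917]
force: [-1.8, 0.1, -1.9]
grip_width: 0.043
```

>>> drive_tool(steps=[30,0,0,-1.5,0,30,0,0,-1.5,0,30,0,0,-1.5,0,30,0,0,-1.5,0,30,0,0,0,0])

```text
clock: 8.22
position: [0.5944, -0.0007, 0.0519]
tool_rot: [-1.571, -0.0, 1.917]
force: [-1.1, -0.7, -1.2]
grip_width: 0.0434
```

>>> drive_tool(steps=[30,0,0,-0.8,0,30,0,0,-0.8,0,30,0,0,-0.7,0,30,0,0,-0.7,0,30,0,0,0,0])

```text
clock: 8.63
position: [0.5944, -0.0007, 0.0491]
tool_rot: [-1.571, 0.0, 1.917]
force: [-1.3, -0.3, -1.0]
grip_width: 0.0432
```

>>> drive_tool(steps=[30,0,0,-0.7,0,30,0,0,-0.7,0,30,0,0,-0.5,0,30,0,0,0,0,30,0,0,0,0])

```text
clock: 9.05
position: [0.5944, -0.0007, 0.0473]
tool_rot: [-1.571, 0.0, 1.917]
force: [-2.1, -0.2, -0.7]
grip_width: 0.0436
```

>>> drive_tool(steps=[30,0,0,-0.4,0,30,0,0,0,0,30,0,0,0,0,30,0,0,0,0,30,0,0,0,0])

```text
clock: 9.47
position: [0.5945, -0.0007, 0.047]
tool_rot: [-1.571, 0.0, 1.917]
force: [-1.4, -0.7, -0.4]
grip_width: 0.0435
```

>>> drive_tool(steps=[30,0,0,-0.4,0,30,0,0,0,0,30,0,0,0,0,30,0,0,0,0,30,0,0,0,0])

```text
clock: 9.88
position: [0.5945, -0.0007, 0.0468]
tool_rot: [-1.571, 0.0, 1.917]
force: [-3.5, -0.4, 5.3]
grip_width: 0.0431
```

>>> drive_tool(steps=[30,0,0,-0.4,0,30,0,0,0,0,30,0,0,0,0,30,0,0,0,0,30,0,0,0,0])

```text
clock: 10.3
position: [0.5945, -0.0007, 0.0467]
tool_rot: [-1.571, 0.0, 1.917]
force: [-5.4, 0.1, 12.9]
grip_width: 0.0429
```

>>> drive_tool(steps=[75,0,0,0,0,75,0,0,0,0,75,0,0,0,0,75,0,0,0,0,75,0,0,5,0])

```text
clock: 10.72
position: [0.594, -0.0007, 0.0505]
tool_rot: [-1.57, -0.0, 1.917]
force: [-0.3, 0.7, 0.3]
grip_width: 0.0749
```

>>> drive_tool(steps=[75,0,0,15,0,75,0,0,35,0,75,0,0,40,0,75,0,0,35,-5,75,0,0,23,-5])

```text
clock: 11.13
position: [0.5952, -0.0007, 0.2031]
tool_rot: [-1.574, -0.0, 1.739]
force: [0.6, 0.2, -1.1]
grip_width: 0.0749
```

>>> drive_tool(steps=[75,-11,-29,0,-5,75,-14,-34,0,-5,85,-14,-34,0,-5,85,-14,-34,0,-5,85,-14,-34,0,-5])

```text
clock: 11.55
position: [0.5266, -0.1671, 0.1997]
tool_rot: [-1.571, -0.0, 1.302]
force: [1.1, -1.5, -0.7]
grip_width: 0.0851
```

>>> drive_tool(steps=[85,-14,-32,0,-5,85,0,0,0,-5,85,0,0,0,-5,85,0,0,0,0,85,0,0,0,0])

```text
clock: 11.97
position: [0.5136, -0.1974, 0.1994]
tool_rot: [-1.571, -0.0, 1.048]
force: [0.1, 0.1, -0.0]
grip_width: 0.0852
```

```bash
python3 - <<'E'
from h import *
d=snap('wrist','w5');t=snap('top','top5')
o=monitor.observe();print(o['clock'],o['position'],o['tool_rot'],o['force'],o['grip_width'])
print(proj(d,(.5137,-.1982,.036)),proj(d,(.5936,-.002,.051)))
c=cv2.resize(t['frame'][180:280,286:386,::-1],(480,480),interpolation=cv2.INTER_CUBIC)
w=cv2.resize(d['frame'][100:340,220:420,::-1],(400,480),interpolation=cv2.INTER_CUBIC)
cv2.imwrite('pics/w5c.png',np.hstack([w,c[:,40:440]]))
E
```

```text
12.0667 [ 0.513634   -0.19722605  0.19926457] [-1.57082273e+00 -1.32347575e-04  1.04829365e+00] [ 0.14542788 -0.52938622 -0.84083286] 0.08495462736573847
[322.60740045 227.48805591] [614.2166797 193.5593575]
```

View pics/w5c.png

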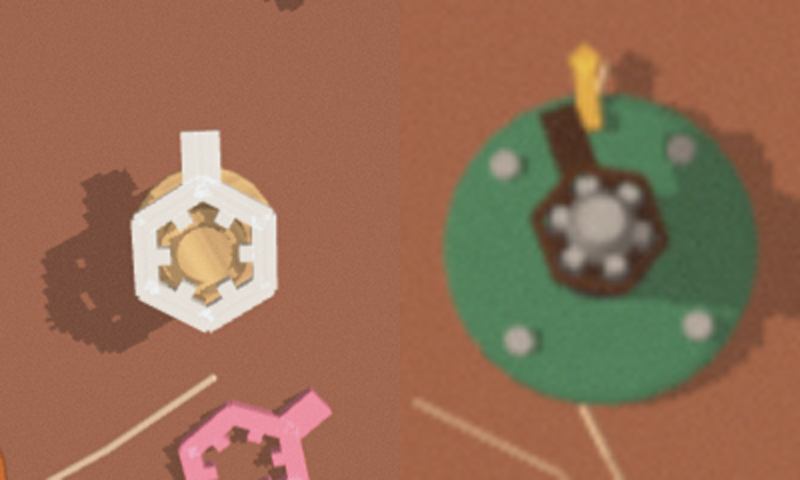

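```bash
python3 - <<'E'
from h import *
d=load('w5')
q=lambda u,v:pt(d,220+u/2,100+v/2,.036)
c=(q(203.5,178)+q(209,332))/2; c2=(q(134,255)+q(277,252))/2; t=q(200,131)
print(c,c2,np.linalg.norm(q(203.5,178)-q(209,332)),np.linalg.norm(q(134,255)-q(277,252)),np.linalg.norm(t-c))
print(np.degrees(np.arctan2(*(t-c)[1::-1])),np.degrees(np.arctan2(*(q(203.5,178)-q(209,332))[1::-1])))
E
```

```text
[ 0.51458484 -0.1982286   0.036     ] [ 0.51324801 -0.19783244  0.036     ] 0.059557698055460725 0.05381515171962618 0.04683985030538592
152.83229763864978 152.02878141741567
```

>>> drive_tool(steps=[85,0.4,-0.9,-30,2.3,85,0,0,-34,0,85,0,0,-34,0,85,0,0,-32,0,85,0,0,-20,0])

```text
clock: 12.48
position: [0.5129, -0.1977, 0.0463]
tool_rot: [-1.568, 0.0, 1.088]
force: [-0.4, -1.1, -1.3]
grip_width: 0.0848
```

>>> drive_tool(steps=[85,0,0,-10,0,85,0,0,-7.5,0,70,0,0,0,0,50,0,0,0,0,40,0,0,0,0])

```text
clock: 12.9
position: [0.5147, -0.1987, 0.033]
tool_rot: [-1.573, -0.0, 1.085]
force: [-1.9, 1.8, 7.6]
grip_width: 0.0533
```

>>> drive_tool(steps=[40,0,0,0,0,40,0,0,0,0,40,0,0,0,0,40,0,0,0,0,40,0,0,0,0])

```text
clock: 13.32
position: [0.5146, -0.1987, 0.0329]
tool_rot: [-1.573, -0.001, 1.085]
force: [-0.3, 1.8, 8.8]
grip_width: 0.0531
```

```bash
python3 - <<'E'
from h import *
d=snap('wrist','w6')
o=monitor.observe();print(o['clock'],o['position'],o['tool_rot'],o['force'],o['grip_width'])
c=cv2.resize(d['frame'][230:430,220:420,::-1],(600,600),interpolation=cv2.INTER_CUBIC)
cv2.imwrite('pics/w6c.png',c)
E
```

```text
13.3667 [ 0.51462344 -0.19874853  0.03292154] [-1.57274115e+00 -4.92306261e-04  1.08487884e+00] [-1.31458764  0.91741637  9.39970737] 0.0535375985549021
```

View pics/w6c.png

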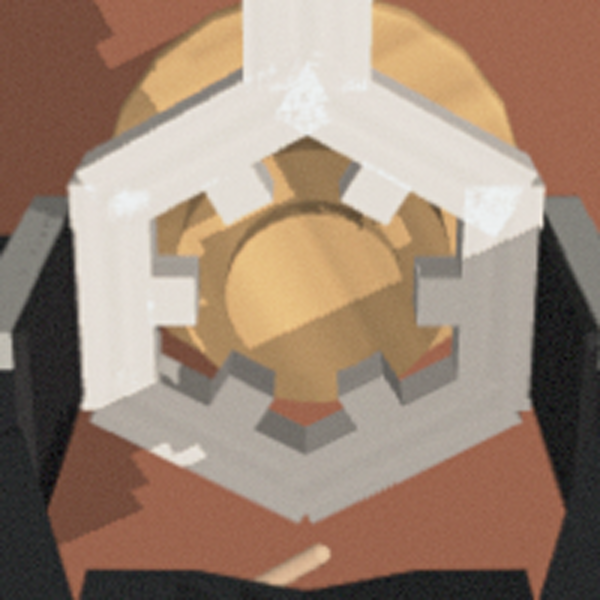

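>>> drive_tool(steps=[40,0,0,10,0,40,0,0,30,0,40,0,0,40,0,40,0,0,40,4.7,40,0,10,30,5])

```text
clock: 13.78
position: [0.5139, -0.1904, 0.1858]
tool_rot: [-1.574, 0.001, 1.255]
force: [1.7, -0.5, -1.4]
grip_width: 0.0532
```

>>> drive_tool(steps=[40,12,28,0,5,40,14,34,0,5,40,14,34,0,5,40,14,34,0,5,40,14,34,0,5])

```text
clock: 14.2
position: [0.5823, -0.023, 0.1831]
tool_rot: [-1.572, 0.0, 1.694]
force: [0.5, -0.2, -1.1]
grip_width: 0.0535
```

>>> drive_tool(steps=[40,11.8,24,0,5,40,0,0,-20,4,40,0,0,-30,4,40,0,0,-20,0,40,0,0,-12,0])

```text
clock: 14.62
position: [0.5928, -0.0008, 0.0985]
tool_rot: [-1.569, -0.0, 1.918]
force: [-0.5, -0.2, -1.8]
grip_width: 0.0531
```

>>> drive_tool(steps=[40,0,0,-5,0,40,0,0,0,0,40,0,0,0,0,40,0,0,0,0,40,0,0,0,0])

```text
clock: 15.03
position: [0.5942, -0.0006, 0.0958]
tool_rot: [-1.572, 0.001, 1.917]
force: [1.0, 0.7, -2.0]
grip_width: 0.0529
```

```bash
python3 - <<'E'
from h import *
d=snap('wrist','w7')
o=monitor.observe();print(o['clock'],o['position'],o['tool_rot'],o['force'],o['moment'],o['grip_width'])
c=cv2.resize(d['frame'][230:430,220:420,::-1],(600,600),interpolation=cv2.INTER_CUBIC)
cv2.imwrite('pics/w7c.png',c)
E
```

```text
15.0833 [ 0.59414954 -0.00062978  0.09565967] [-1.57217590e+00  5.10438772e-04  1.91702603e+00] [-1.05366166 -1.32923776 -1.65281128] [-0.00670483  0.01606268 -0.01463598] 0.05336617719406399
```

View pics/w7c.png

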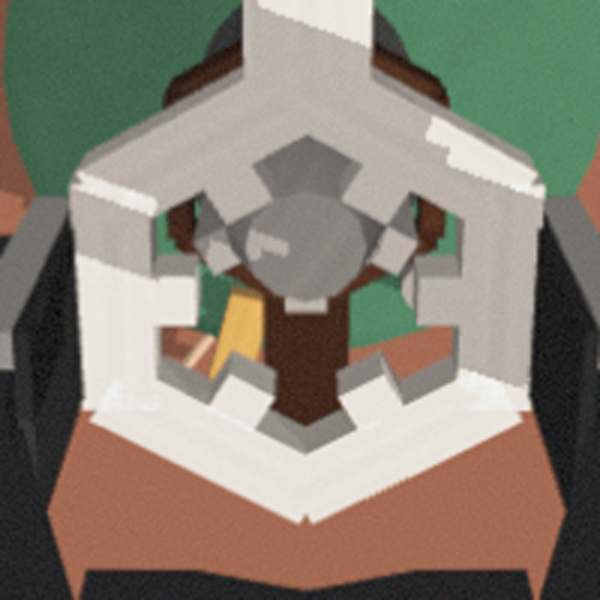

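>>> drive_tool(steps=[40,0.2,0,-5,0,40,0,0,-5,0,40,0,0,-3,0,40,0,0,-3,0,40,0,0,0,0])

```text
clock: 15.5
position: [0.5935, -0.0006, 0.0778]
tool_rot: [-1.57, -0.0, 1.917]
force: [0.4, 0.6, -2.0]
grip_width: 0.0532
```

>>> drive_tool(steps=[40,0,0,-2,0,40,0,0,-2,0,40,0,0,-1.5,0,40,0,0,0,0,40,0,0,0,0])

```text
clock: 15.92
position: [0.5941, -0.0006, 0.0732]
tool_rot: [-1.571, 0.0, 1.917]
force: [1.0, 0.3, -1.4]
grip_width: 0.0533
```

>>> drive_tool(steps=[40,0.2,0,-0.8,0,40,0,0,-0.8,0,40,0,0,-0.8,0,40,0,0,0,0,40,0,0,0,0])

```text
clock: 16.33
position: [0.5943, -0.0006, 0.0708]
tool_rot: [-1.571, 0.0, 1.917]
force: [3.7, -0.4, -2.5]
grip_width: 0.0533
```

>>> drive_tool(steps=[40,0,0,-0.7,0,40,0,0,-0.7,0,40,0,0,-0.7,0,40,0,0,0,0,40,0,0,0,0])

```text
clock: 16.75
position: [0.5943, -0.0006, 0.0687]
tool_rot: [-1.571, 0.0, 1.917]
force: [5.1, -0.6, -0.8]
grip_width: 0.0527
```

>>> drive_tool(steps=[40,0.5,0,0,0,40,0,0,-0.7,0,40,0,0,-0.7,0,40,0,0,-0.7,0,40,0,0,0,0])

```text
clock: 17.17
position: [0.5944, -0.0006, 0.0664]
tool_rot: [-1.571, -0.0, 1.917]
force: [2.7, 1.3, -1.7]
grip_width: 0.0532
```

>>> drive_tool(steps=[40,0,0,-0.7,0,40,0,0,-0.7,0,40,0,0,-0.7,0,40,0,0,0,0,40,0,0,0,0])

```text
clock: 17.58
position: [0.5945, -0.0006, 0.0643]
tool_rot: [-1.571, -0.0, 1.917]
force: [3.0, 0.9, -1.8]
grip_width: 0.053
```

Engaged, with no vertical load. Sliding down about 10 mm more.

>>> drive_tool(steps=[40,0.3,0,-1.2,0,40,0,0,-1.2,0,40,0,0,-1.2,0,40,0,0,-1.2,0,40,0,0,0,0])

```text
clock: 18.0
position: [0.5946, -0.0006, 0.0593]
tool_rot: [-1.57, -0.0, 1.917]
force: [0.6, 1.7, -1.5]
grip_width: 0.0531
```

>>> drive_tool(steps=[40,0,0,-1,0,40,0,0,-1,0,40,0,0,-1,0,40,0,0,-0.7,0,40,0,0,0,0])

```text
clock: 18.42
position: [0.5947, -0.0006, 0.0558]
tool_rot: [-1.57, -0.0, 1.917]
force: [0.1, 0.6, -2.0]
grip_width: 0.053
```

>>> drive_tool(steps=[40,0,0,-0.5,0,40,0,0,-0.5,0,40,0,0,0,0,40,0,0,0,0,40,0,0,0,0])

```text
clock: 18.83
position: [0.5949, -0.0006, 0.055]
tool_rot: [-1.571, 0.0, 1.917]
force: [-0.7, 0.1, -1.5]
grip_width: 0.0532
```

>>> drive_tool(steps=[40,0,0,-0.4,0,40,0,0,-0.4,0,40,0,0,0,0,40,0,0,0,0,40,0,0,0,0])

```text
clock: 19.25
position: [0.5948, -0.0006, 0.0541]
tool_rot: [-1.571, 0.0, 1.917]
force: [0.3, 0.4, -1.2]
grip_width: 0.0535
```

>>> drive_tool(steps=[40,0,0,-0.4,0,40,0,0,0,0,40,0,0,0,0,40,0,0,0,0,40,0,0,0,0])

```text
clock: 19.67
position: [0.5949, -0.0006, 0.054]
tool_rot: [-1.571, 0.0, 1.917]
force: [-2.0, 0.5, 5.2]
grip_width: 0.0531
```

Contact at the expected height of 0.054. Release, lift and look.

>>> drive_tool(steps=[80,0,0,0,0,80,0,0,0,0,80,0,0,0,0,80,0,0,0,0,80,0,0,5,0])

```text
clock: 20.08
position: [0.5944, -0.0006, 0.0582]
tool_rot: [-1.57, -0.0, 1.917]
force: [-0.5, 0.4, -0.5]
grip_width: 0.0797
```

>>> drive_tool(steps=[80,0,0,15,0,80,0,0,35,0,80,0,0,40,0,80,10,0,35,0,80,20,8,20,0])

```text
clock: 20.5
position: [0.625, 0.0057, 0.2087]
tool_rot: [-1.574, 0.002, 1.915]
force: [0.2, -0.4, -0.3]
grip_width: 0.08
```

>>> drive_tool(steps=[80,20,8,0,0,80,10,5,0,0,80,0,0,0,0,80,0,0,0,0,80,0,0,0,0])

```text
clock: 20.92
position: [0.6542, 0.02, 0.2036]
tool_rot: [-1.57, 0.0, 1.917]
force: [-0.8, 0.0, -0.4]
grip_width: 0.08
```

```bash
python3 - <<'E'
from h import *
d=snap('wrist','w8')
o=monitor.observe();print(o['clock'],o['position'],o['force'],o['grip_width'])
u,v=proj(d,(.5936,-.002,.057));print(u,v)
x0,y0=int(u)-100,max(0,int(v)-100);print(x0,y0)
cv2.imwrite('pics/w8c.png',cv2.resize(d['frame'][y0:y0+200,x0:x0+200,::-1],(600,600),interpolation=cv2.INTER_CUBIC))
E
```

```text
20.9667 [0.65420548 0.01988707 0.20370239] [-0.67849089  0.08055265  0.47619455] 0.0798211720077575
323.21711030081707 140.78077439874374
223 40
```

View pics/w8c.png

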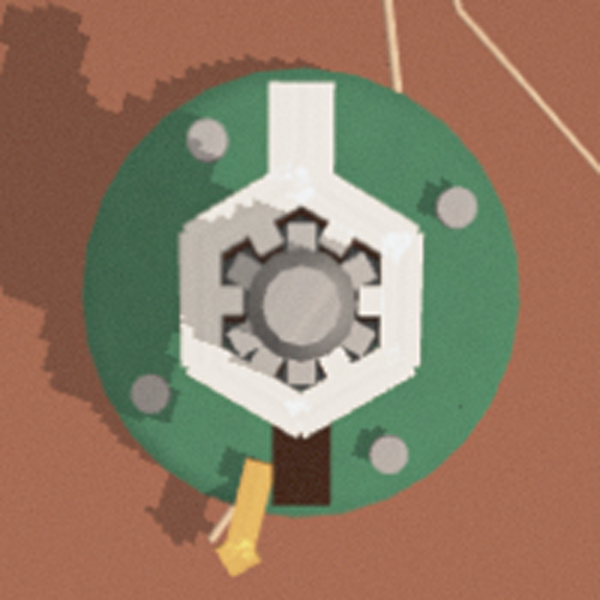

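Both plates are in the splines and level, with their tabs opposite each other.

```bash
python3 -c "
from workcell import workorder
print(workorder.job_done())"
```

```text
the job is handed in; nothing more can be done
None
```

I put the brown fibre disc on the hub, then the bright separator plate, released both and handed the job in at about 21 s of robot time.

- **Disc:** its tab is over the key nearest the pointer, which measured about 13° anticlockwise of the hub's x. It touched down at 0.0467 m tool height, against 0.0468 m expected. The highest wrist force was about 14 N, well below the 35 N limit.
- **Separator:** its tab is over the opposite key. It touched down at 0.0540 m, against 0.0539 m expected, with about 6 N at the wrist.
- **Turning by feel:** I did not need to search. The camera angle was good enough that both sets of teeth found the gaps on the first descent with almost no vertical load. There were brief sideways forces of up to 5 N, which I eased by shifting about 0.5 mm.
- **Final view:** the last wrist picture shows all six keys in the separator's gaps and the pack looking level and centred. The tabs are opposite each other, and the gripper is open and well clear of the pack.

I did not take a separate final picture of the mallet, jar and stamp block. The arm's path stayed clear of them and I saw no unexpected contact forces.

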